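Clamp a sample tube with a folding-crank tube clamp

TASK

Clamp the red-capped sample tube so that its cap can be unscrewed later: swing the orange crank handle on the clamp's handwheel fully up until it stands upright, then turn the wheel clockwise (seen from above) by that handle until the jaw has pushed the tube against the backstop and holds it firmly. Tighten by feel: about 15 N on the tube is right, under 8 N it would slip and over 25 N it cracks. Do not turn the wheel before the handle is up, leave the handle standing, the tube upright and the things around undisturbed.

Things in the scene. Friction and masses are not known exactly. Their poses are not given: they have to be found in the camera images.
- clamp: Tube clamp fixed to the desk, dark base plate 76 x 262 mm, 10 mm thick. Origin: centre of its underside; z up, y along its length: handwheel at y = -75 mm, jaw and backstop on the +y side. The jaw closes toward +y. A grey gear housing under the wheel reaches z = 54 mm.
- wheel_center (a point): Centre of the upper face of the black handwheel (disc, diameter 120 mm, 12 mm thick, upper face 76 mm above the desk; a flat 4 mm hub stands on it), on its vertical axis.
- crank_pivot (a point): Hinge point of the folding crank: 50 mm from the wheel's axis and 16 mm above its upper face (92 mm above the desk), in an aluminium clevis; it goes round with the wheel. The hinge axis is level and tangential to the wheel.
- crank_grip (a point): Point on the crank's axis 44 mm from its hinge, in the orange grip sleeve (diameter 16 mm, from 14 to 62 mm from the hinge; it spins freely on its rod like a real crank grip, so the fingers may hold it without turning with the wheel). Folded, the crank lies level across the wheel from the hinge over the wheel's axis, 8 mm of air below the sleeve (4 mm over the hub); unfolded it stands upright above the hinge.
- crank (a joint): Crank fold angle, rad: 0 folded flat, 1.57 upright against its stop. Friction (about 0.1 N m) holds it at any angle.
- wheel (a joint): Handwheel angle, rad, grows clockwise seen from above; each rad moves the jaw 12 mm toward the backstop. Brake drag 0.36 N m (about 7 N at the crank, felt as soon as it turns) holds it wherever it is left. Pressing on the tube adds to this about 0.24 N at the crank for each N on the tube (15 N: 3.6 N more). It takes roughly 3 to 6 rad to clamp. End stop at 7.5 rad.
- jaw: Sliding aluminium jaw, 66 mm wide, 53 mm high. Origin: under its front face, on the base plate; y is its closing direction. A rubber pad 36 mm wide is set into the front face on a spring of 4 N per mm; pushed in more than 9 mm it is solid.
- tube: Sample tube with red screw cap, body diameter about 27 mm, cap 30 mm, 97 mm tall, standing loose on the base plate between jaw and backstop. Origin: centre of its underside. The backstop is an aluminium block with a rubber vee beyond the tube; its place along the rods differs each time by up to 20 mm and is not measured.
- blue_cap: Loose blue screw cap, diameter 32 mm, 14 mm high, on the desk in front of the clamp; to be left alone. Origin: centre of its underside.
- beaker: Empty beaker, diameter 72 mm, 94 mm tall; to be left alone. Origin: centre of its underside.
- case: Black zip case, 78 x 128 x 23 mm; to be left alone. Origin: centre of its underside.
There are look-alikes about, which are no part of the job. Leave any purple look-alike of the tube alone.

How it is judged:
By the outcome, as a careful person would: the job done as asked, in the order asked, and still so for the second after the job is handed in, with the robot touching nothing.
It also fails if it takes over 70 s, if anything falls off the work surface, if the arm or the gripper's body presses on something with over 40 N, if the wrist force passes 120 N, or if a joint passes its speed limit or range.

ROBOT

A 7-joint arm with a two-finger parallel gripper is mounted at the origin on a cart in front of the work surface, level with it; the furniture and walls round the work are solid. World frame = base frame: x ahead of the robot, y to its left, z up, the work surface at z = 0. Lengths are in mm, angles in rad, forces in N, time in s.
With the tool pointing down it reaches from about 350 to 900 mm from the base axis. Payload 7.2 kg.
Tool frame: the origin (TCP) lies at the very end of the fingers, on their centre line; the grasp point (between the pads) lies 19 mm behind it; z points along the fingers, y is the line along which they close (so a half turn about z gives the same grasp; the last joint's range is limited). The gripper opens to 88 mm and grips with 3 to 60 N. Pads are 20 mm wide; open, the fingers measure 115 mm over their backs; the gripper's body (75 mm by 178 mm) begins 61 mm behind the grasp point.
Start: joints at [-1.176, 0.411, -0.013, 1.596, 0.006, 1.134, -0.082], TCP at [279.044, 559.253, 222.653] pointing down, gripper open.
Joint ranges: [-2.95, 2.95], [-0.29, 1.99], [-1.47, 1.44], [0.14, 2.54], [-1.03, 4.17], [0.13, 1.85], [-2.86, 2.86]. Speed limits (rad/s): [2.39, 2.39, 3.01, 3.01, 3.14, 3.14, 3.14].

INTERFACE

Orientations are given as a unit quaternion [w, x, y, z].
In Python, from station import ctrl, vision, order gives the robot as it stands. The module is installed in compiled form; this text tells all that it offers.
- The arm moves only by the shell command python3 -m handwheel 'ROWS' [FORCE]. ROWS is JSON, one flat list of numbers, 5 for each row, row after row: the opening, from -1 (shut) to 1 (fully open), then the shift along the tool's x, y, z in units of 0.8 m (1.0 is 0.8 m), then the turn about the tool's z in units of 90 degrees (1.0 is 90 degrees). In form: [grip, dx, dy, dz, yaw, grip, dx, dy, dz, yaw, ...]. A call has 1 to 20 rows; each row is the pose to reach, as a shift and turn from the pose commanded when the call began, along the tool's axes at that moment; what a row does not reach only later rows make up. A row lasts 1/10 s, in which the tool goes at most 50 mm and 8.59 degrees, less where a joint would pass 70% of its speed; a pose out of reach is approached as far as the arm can. A call with a number of a shift or a turn outside -1 to 1 is refused whole. A call with a gripper value outside its range is refused whole. The fingers move at their own pace and stop on an object; FORCE is the grip in N (left out, the last holds). Time passes only in rows, so rows that repeat a pose let the fingers close. It gives the time, the measured TCP pose, the force, the opening and the grip force at its end, in the units of the state.
- ctrl.get_obs(): the state, without advancing time (a new reading comes with each control period).
- vision.grab_frame(name): name is "side" or "top"; returns a dict with "pixels" (420x560x3 uint8, red, green, blue), "fovy" (degrees; the focal length in pixels is half the picture's height over the tangent of half this angle, whatever the lens; pixels are square), "cx", "cy" (the principal point, pixels), "xyz" and "attitude" of the camera in the world. Camera axes: x right, y up, looking along -z (the intrinsics and any distortion apply to the point x, -y, -z); pixel columns grow to the right and rows downward; lengths in mm; the calibration is good to about 2 mm. A picture is of the moment at which its call begins. There is no depth.
- order.job_done(): hands the job in; it is judged then, once.
The state is a dict: "time_s": time; "qpos": joint angles; "qvel": joint speeds; "effort": joint torques, N m; "tcp_pos": TCP position; "orientation": TCP orientation; "wrist_force": force on the tool from outside, world axes, zero at the start; "torque": the same for the moment, N m; "gripper_width": finger opening in mm; "gripper_force": force on a finger pad.
Only numpy, scipy, OpenCV 4.12 (cv2) and the standard library are available. Lean on these libraries where they do the work, as an engineer would, in place of code of your own. Each camera call takes 0.05 s, during which the arm holds its last target. There are 200 camera calls.

## Working session

There is one attempt and no reset: what is moved stays moved. The work goes in short steps, Python scripts to look and compute and a shell command to move; the robot and the scene stay as the last step left them, time stands still between calls to the robot, and variables do not carry over. Pictures are saved under pics/ and viewed, at most 10 in all, crops included, and the job is handed in when it is done.

```bash
mkdir -p pics; ls; python3 - <<'E'
from station import ctrl, vision, order
import cv2
for n in("side","top"):
    f=vision.grab_frame(n); cv2.imwrite(f"pics/{n}0.png",f["pixels"][:,:,::-1]); print(n,{k:v for k,v in f.items() if k!="pixels"})
print(ctrl.get_obs())
E
```

```text
pics
side {'fovy': 45.311405891275996, 'cx': 287.0247437156297, 'cy': 206.59847298277188, 'xyz': array([  55.78304439, -903.11944306,  704.46310816]), 'attitude': array([ 0.8428717 ,  0.47609303, -0.11881864, -0.22087293])}
top {'fovy': 46.72388409711204, 'cx': 281.63080744110033, 'cy': 212.92898935461042, 'xyz': array([2.90301233e+02, 6.53379412e-01, 1.45159227e+03]), 'attitude': array([-0.69932698, -0.04949099,  0.06253734,  0.710339  ])}
{'time_s': 0.1, 'qpos': array([-1.17621634,  0.41182943, -0.01266792,  1.59694491,  0.00558674,
        1.13430305, -0.08219347]), 'qvel': array([ 0.00050317, -0.00093407, -0.00057047, -0.00214152,  0.00044514,
        0.00088224, -0.00082836]), 'effort': array([ 3.68508889e-03, -5.89096069e+01,  6.44300524e-01, -2.91710973e+01,
       -5.37838193e-02,  1.45462132e-02,  6.51502523e-05]), 'tcp_pos': array([278.87585452, 558.82852477, 221.89379404]), 'orientation': array([-1.13252017e-04,  2.29338114e-01,  9.73346549e-01, -7.15761915e-04]), 'wrist_force': array([-0.21671944, -0.76398925,  0.49972016]), 'torque': array([-0.07411143,  0.04529413, -0.0003064 ]), 'gripper_force': 0.0, 'gripper_width': 88.0802592559422}
```

View pics/side0.png

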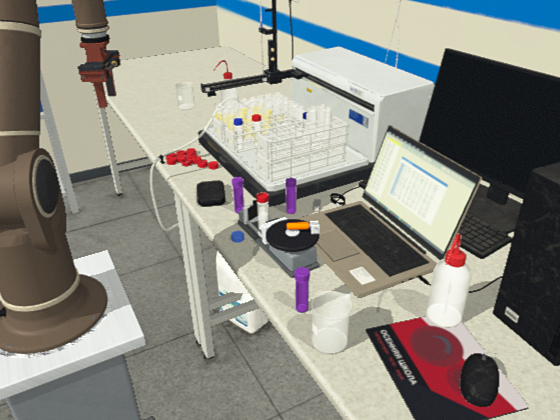

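View pics/top0.png

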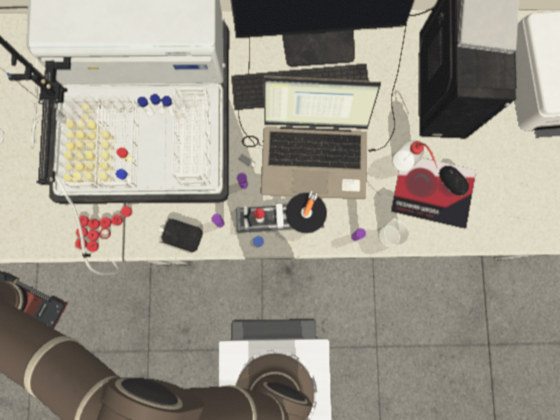

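```bash
cat > h.py <<'E'
import numpy as np, cv2
from scipy.spatial.transform import Rotation as R
from station import ctrl, vision, order
def rot(q): return R.from_quat([q[1],q[2],q[3],q[0]]).as_matrix()
def foc(f): return f["pixels"].shape[0]/2/np.tan(np.radians(f["fovy"])/2)
def ray(f,u,v):
    d=rot(f["attitude"])@np.array([(u-f["cx"])/foc(f),-(v-f["cy"])/foc(f),-1.]); return f["xyz"],d/np.linalg.norm(d)
def onz(f,u,v,z):
    o,d=ray(f,u,v); return o+d*(z-o[2])/d[2]
def proj(f,p):
    c=rot(f["attitude"]).T@(np.array(p)-f["xyz"]); return f["cx"]-foc(f)*c[0]/c[2], f["cy"]+foc(f)*c[1]/c[2]
def cross(f,a,g,b):
    (o,d),(p,e)=ray(f,*a),ray(g,*b); s=np.linalg.lstsq(np.c_[d,-e],p-o,rcond=None)[0]
    A,B=o+s[0]*d,p+s[1]*e; return (A+B)/2,np.linalg.norm(A-B)
def blobs(f,box,lo,hi,amin=8):
    x0,y0,x1,y1=box; h=cv2.cvtColor(f["pixels"][y0:y1,x0:x1],cv2.COLOR_RGB2HSV)
    m=cv2.inRange(h,np.array(lo),np.array(hi)); n,l,s,c=cv2.connectedComponentsWithStats(m)
    return [(np.round(c[i]+[x0,y0],1).tolist(),s[i].tolist()) for i in range(1,n) if s[i][4]>=amin], m
E
python3 - <<'E'
from h import *
S=vision.grab_frame("side");T=vision.grab_frame("top")
bs=(225,170,340,280);bt=(205,165,345,250)
for n,lo,hi in(("orange",(8,150,120),(22,255,255)),("red",(0,150,90),(6,255,255)),("dark",(0,0,0),(180,255,45)),("blue",(105,120,50),(125,255,255)),("purple",(128,80,40),(150,255,255))):
    print(n,"S",blobs(S,bs,lo,hi)[0],"T",blobs(T,bt,lo,hi)[0])
a=cv2.resize(S["pixels"][180:275,225:335],None,fx=5,fy=5,interpolation=cv2.INTER_CUBIC)
b=cv2.resize(T["pixels"][180:250,205:365],None,fx=5,fy=5,interpolation=cv2.INTER_CUBIC)
cv2.imwrite("pics/cs.png",a[:,:,::-1]);cv2.imwrite("pics/ct.png",b[:,:,::-1])
E
```

```text
orange S [([297.0, 225.3], [61, 52, 23, 8, 161])] T [([308.4, 205.9], [99, 34, 10, 16, 78])]
red S [] T [([256.8, 212.4], [49, 44, 6, 8, 13])]
dark S [([232.4, 171.9], [3, 0, 9, 6, 25]), ([238.6, 174.0], [12, 2, 4, 4, 10]), ([318.0, 187.0], [72, 7, 43, 21, 377]), ([248.8, 187.4], [19, 10, 12, 17, 68]), ([276.6, 199.2], [44, 23, 16, 13, 152]), ([335.6, 194.8], [106, 24, 9, 4, 14]), ([333.0, 199.9], [106, 27, 6, 6, 18]), ([252.5, 210.8], [23, 31, 9, 19, 108]), ([334.4, 217.0], [101, 41, 14, 16, 96]), ([290.0, 237.5], [42, 50, 52, 32, 894])] T [([304.9, 199.9], [97, 29, 6, 13, 34]), ([247.8, 214.4], [40, 45, 5, 8, 12])]
blue S [([237.4, 236.1], [7, 61, 12, 11, 116])] T [([257.7, 241.1], [49, 72, 8, 9, 52])]
purple S [([237.9, 192.8], [7, 6, 12, 37, 320]), ([290.5, 195.6], [60, 8, 12, 36, 342]), ([301.4, 273.3], [69, 97, 16, 13, 181])] T [([242.0, 180.1], [32, 9, 10, 14, 102]), ([217.4, 219.9], [7, 49, 12, 13, 99])]
```

View pics/cs.png

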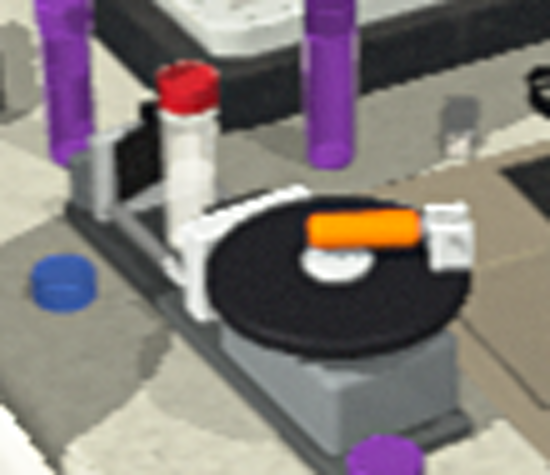

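View pics/ct.png

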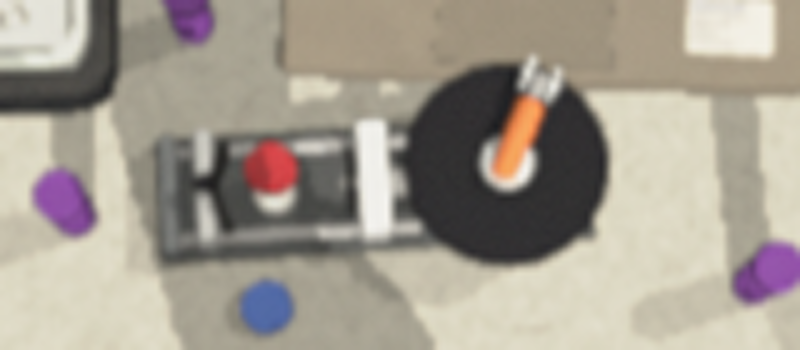

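Side crop: red-capped tube (263,198), wheel hub (292,232), orange grip (297,225), clevis (314,227). In the top view, hub (306,212), grip (308,206), clevis (313,195), and red cap (259,213). Look-alikes: purple tubes at side (238,193), (290,196), (301,280), rejected because they are purple and stand outside the clamp. Also rejected: red caps in the heap and rack. The chosen tube is the one in the clamp, and the orange crank is unique.

```bash
python3 - <<'E'
from h import *
S=vision.grab_frame("side");T=vision.grab_frame("top")
def ell(f,box,thr):
    x0,y0,x1,y1=box; g=cv2.resize(cv2.cvtColor(f["pixels"][y0:y1,x0:x1],cv2.COLOR_RGB2GRAY),None,fx=4,fy=4,interpolation=cv2.INTER_CUBIC)
    c,_=cv2.findContours((g<thr).astype(np.uint8),cv2.RETR_EXTERNAL,cv2.CHAIN_APPROX_NONE); c=max(c,key=cv2.contourArea)
    h=cv2.convexHull(c); e=cv2.fitEllipse(h); return ((e[0][0]+.5)/4-.5+x0,(e[0][1]+.5)/4-.5+y0),np.array(e[1])/4
e=ell(T,(284,190,330,236),70); print("wheelT",e)
print("wheel onz72",onz(T,*e[0],72), "diam", e[1]*(1451-72)/foc(T))
pr=lambda n,x:print(n,np.round(x[0],1),round(x[1],1))
pr("hub",cross(S,(292.2,232),T,(306,212.2)))
pr("orange",cross(S,(297,225.3),T,(308.4,205.9)))
pr("clevis",cross(S,(314.2,227),T,(312.6,195.4)))
pr("cap",cross(S,(262.2,194.5),T,(258.8,213)))
pr("bluecap",cross(S,(237.4,236.1),T,(257.7,241.1)))
for n,p,z in(("tube S cap top",(262.3,194),97),("bcapS",(237.4,236.1),7)): print(n,onz(S,*p,z))
for n,p,z in(("hubT",(306,212.2),80),("orT",(308.4,205.9),92),("clevT",(312.6,195.4),96),("capT",(258.8,213),97),("baseTL",(237,208),10),("baseBL",(238,231.5),10),("bcapT",(257.7,241.1),14),("lap",(262,194),15),("purp",(358,234),97)): print(n,np.round(onz(T,*p,z),1))
for n,p,z in(("hubS",(292.2,232),80),("orS",(297,225.3),92),("clevS",(314.2,227),96)): print(n,np.round(onz(S,*p,z),1))
E
```

```text
wheelT ((305.19966888427734, 212.57406997680664), array([38.64218521, 41.17245102]))
wheel onz72 [510.84447393 -94.59833108  72.        ] diam [109.60752577 116.78455712]
hub [510.5 -96.3  77.1] 1.3
orange [ 523.1 -101.3   94.3] 6.9
clevis [ 556.7 -115.5   86.3] 2.9
cap [504.9  38.1 107.9] 1.8
bluecap [436.5  44.9   7. ] 1.5
tube S cap top [513.51019436  57.48842446  97.        ]
bcapS [435.71625975  45.08161719   7.        ]
hubT [510.6 -96.4  80. ]
orT [ 526.7 -102.8   92. ]
clevT [ 556.2 -115.2   96. ]
capT [507.5  38.1  97. ]
baseTL [537.6 105.8  10. ]
baseBL [466.5 103.   10. ]
bcapT [436.5  44.5  14. ]
lap [578.4  30.2  15. ]
purp [ 443.8 -239.9   97. ]
hubS [ 507.7 -100.    80. ]
orS [521.2 -97.8  92. ]
clevS [ 547.4 -127.6   96. ]
```

```bash
cat >> h.py <<'E'
C=np.array([510.5,-96.5]); 
def st():
    o=ctrl.get_obs(); M=rot(o["orientation"]); return o,M
def units(p,ref=None):
    o,M=st(); p0=o["tcp_pos"] if ref is None else np.array(ref)
    return np.round(M.T@(np.array(p)-p0)/800,4)
def show(n=""):
    o,M=st(); print(n,"t",round(o["time_s"],2),"tcp",np.round(o["tcp_pos"],1),"F",np.round(o["wrist_force"],1),"w",round(o["gripper_width"],1),"g",round(o["gripper_force"],1),"ydir",np.round(np.degrees(np.arctan2(M[1,1],M[0,1])),2))
E
python3 - <<'E'
from h import *
show(); print(units([518,-99.5,150],[279.044,559.253,222.653]))
E
```

```text
t 0.3 tcp [279.  559.1 222.4] F [-0.7 -0.2 -0.6] w 88.1 g 0.0 ydir 63.48
[-0.6349 -0.6034  0.0912]
```

```bash
python3 -m handwheel '[0.1,-0.635,-0.603,0.03,-0.046, 0.1,-0.635,-0.603,0.03,-0.046, 0.1,-0.635,-0.603,0.03,-0.046, 0.1,-0.635,-0.603,0.03,-0.046, 0.1,-0.635,-0.603,0.03,-0.046, 0.1,-0.635,-0.603,0.03,-0.046, 0.1,-0.635,-0.603,0.03,-0.046, 0.1,-0.635,-0.603,0.03,-0.046, 0.1,-0.635,-0.603,0.03,-0.046, 0.1,-0.635,-0.603,0.03,-0.046, 0.1,-0.635,-0.603,0.03,-0.046, 0.1,-0.635,-0.603,0.03,-0.046, 0.1,-0.635,-0.603,0.03,-0.046, 0.1,-0.635,-0.603,0.03,-0.046, 0.1,-0.635,-0.603,0.03,-0.046, 0.1,-0.635,-0.603,0.091,-0.046, 0.1,-0.635,-0.603,0.091,-0.046, 0.1,-0.635,-0.603,0.091,-0.046, 0.1,-0.635,-0.603,0.091,-0.046, 0.1,-0.635,-0.603,0.091,-0.046]' 10; python3 - <<'E'
from h import *
show()
S=vision.grab_frame("side");T=vision.grab_frame("top")
a=cv2.resize(S["pixels"][160:275,225:355],None,fx=4.6,fy=4.6,interpolation=cv2.INTER_CUBIC)
cv2.imwrite("pics/cs2.png",a[:,:,::-1])
o,M=st(); print("tcp px S",proj(S,o["tcp_pos"]), "orange",blobs(S,(225,170,340,280),(8,150,120),(22,255,255))[0]); print(units([518,-99.5,84]))
E
```

```text
time_s: 2.3
tcp_pos: [519.2, -98.8, 151.6]
orientation: [0.001, 0.194, 0.981, 0.0]
wrist_force: [0.2, -0.3, 0.2]
gripper_width: 48.6
gripper_force: 0.0
 t 2.3 tcp [519.2 -98.8 151.6] F [ 0.2 -0.3  0.2] w 48.6 g 0.0 ydir 67.67
tcp px S (np.float64(296.35579043327914), np.float64(202.8240903067257)) orange [([297.1, 225.3], [61, 52, 23, 8, 161])]
[ 0.001  -0.0012  0.0839]
```

View pics/cs2.png

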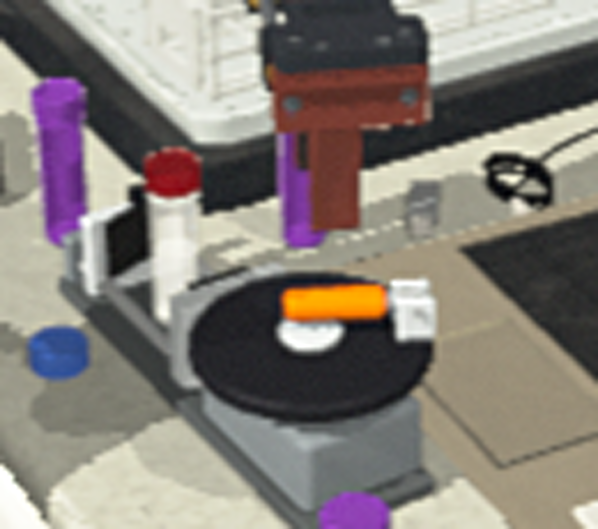

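The open fingers stand above the grip: near finger tip at (298,208), orange grip at (297,225). I'll lower straight down and close lightly.

```bash
python3 -m handwheel '[0.1,0.001,-0.001,0.05,0, 0.1,0.001,-0.001,0.084,0, 0.1,0.001,-0.001,0.084,0, 0.1,0.001,-0.001,0.084,0, -0.4,0.001,-0.001,0.084,0, -0.8,0.001,-0.001,0.084,0, -1,0.001,-0.001,0.084,0, -1,0.001,-0.001,0.084,0, -1,0.001,-0.001,0.084,0]' 8; python3 - <<'E'
from h import *
show(); _,M=st(); print("F tool",M.T@ctrl.get_obs()["wrist_force"])
E
```

```text
time_s: 3.3
tcp_pos: [517.1, -100.5, 83.0]
orientation: [0.0, 0.194, 0.981, -0.0]
wrist_force: [-0.1, -1.4, 2.1]
gripper_width: 15.9
gripper_force: 8.0
 t 3.3 tcp [ 517.1 -100.5   83. ] F [-0.1 -1.4  2.1] w 15.9 g 8.0 ydir 67.6
F tool [-0.45833344 -1.32247746 -2.05119285]
```

```bash
python3 -m handwheel '[-1,0,0,-0.007,0, -1,-0.002,0,-0.014,0, -1,-0.004,0,-0.02,0, -1,-0.007,0,-0.0265,0, -1,-0.011,0,-0.032,0, -1,-0.0155,0,-0.0375,0, -1,-0.0155,0,-0.0375,0, -1,-0.0155,0,-0.0375,0]' 10; python3 - <<'E'
from h import *
show(); _,M=st(); print("F tool",M.T@ctrl.get_obs()["wrist_force"])
E
```

```text
time_s: 4.1
tcp_pos: [528.1, -104.8, 113.2]
orientation: [-0.001, 0.194, 0.981, -0.0]
wrist_force: [-5.7, -4.0, 2.9]
gripper_width: 15.7
gripper_force: 10.0
 t 4.1 tcp [ 528.1 -104.8  113.2] F [-5.7 -4.   2.9] w 15.7 g 10.0 ydir 67.6
F tool [ 3.75618131 -5.88075019 -2.88582158]
```

```bash
python3 -m handwheel '[-1,0,-0.002,0,0, -1,-0.005,-0.002,-0.0045,0, -1,-0.011,-0.002,-0.0084,0, -1,-0.011,-0.002,-0.0084,0]' ; python3 - <<'E'
from h import *
show(); _,M=st(); print("F tool",M.T@ctrl.get_obs()["wrist_force"])
E
```

```text
time_s: 4.5
tcp_pos: [536.4, -108.5, 120.0]
orientation: [-0.0, 0.194, 0.981, 0.0]
wrist_force: [-5.3, 1.3, 5.2]
gripper_width: 15.5
gripper_force: 10.0
 t 4.5 tcp [ 536.4 -108.5  120. ] F [-5.3  1.3  5.2] w 15.5 g 10.0 ydir 67.66
F tool [ 5.38777725 -0.83578307 -5.16538028]
```

```bash
python3 -m handwheel '[-1,-0.006,0,-0.004,0, -1,-0.0128,0,-0.007,0, -1,-0.019,0,-0.0085,0, -1,-0.0265,0,-0.0095,0, -1,-0.0265,0,-0.0095,0]' ; python3 - <<'E'
from h import *
show(); _,M=st(); print("F tool",M.T@ctrl.get_obs()["wrist_force"])
S=vision.grab_frame("side");T=vision.grab_frame("top")
a=cv2.resize(S["pixels"][160:275,225:355],None,fx=4.6,fy=4.6,interpolation=cv2.INTER_CUBIC)
cv2.imwrite("pics/cs3.png",a[:,:,::-1])
E
```

```text
time_s: 5.0
tcp_pos: [557.3, -117.3, 127.9]
orientation: [0.001, 0.194, 0.981, 0.0]
wrist_force: [-2.1, 0.8, 5.4]
gripper_width: 15.8
gripper_force: 10.0
 t 5.0 tcp [ 557.3 -117.3  127.9] F [-2.1  0.8  5.4] w 15.8 g 10.0 ydir 67.64
F tool [ 2.24075639e+00 -2.81837693e-03 -5.44339598e+00]
```

View pics/cs3.png

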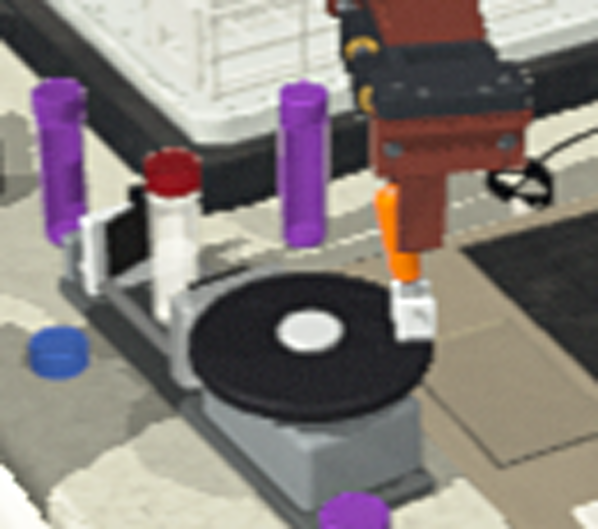

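The crank leans inward by about 0.2 rad: grip top at (309,201), hinge at (313,221). I'll push outward until the stop is felt.

```bash
python3 -m handwheel '[-1,-0.003,0,-0.0005,0, -1,-0.006,0,-0.0005,0, -1,-0.006,0,-0.0005,0]' ; python3 -m handwheel '[-1,-0.002,0,0,0, -1,-0.004,0,0,0, -1,-0.004,0,0,0]';python3 - <<'E'
from h import *
show(); _,M=st(); print("F tool",M.T@ctrl.get_obs()["wrist_force"])
E
```

```text
time_s: 5.4
tcp_pos: [561.0, -118.8, 128.0]
orientation: [0.0, 0.194, 0.981, 0.0]
wrist_force: [-3.8, 1.0, 6.0]
gripper_width: 15.6
gripper_force: 10.0
time_s: 5.7
tcp_pos: [563.8, -120.0, 128.0]
orientation: [0.0, 0.194, 0.981, 0.0]
wrist_force: [-3.2, 1.2, 5.8]
gripper_width: 14.8
gripper_force: 9.9
 t 5.7 tcp [ 563.8 -120.   128. ] F [-3.2  1.2  5.8] w 14.8 g 9.9 ydir 67.64
F tool [ 3.4463143  -0.14838858 -5.79446045]
```

```bash
python3 - <<'E'
from h import *
S=vision.grab_frame("side");T=vision.grab_frame("top")
a=cv2.resize(S["pixels"][180:245,275:355],None,fx=7,fy=7,interpolation=cv2.INTER_CUBIC)
cv2.imwrite("pics/cs4.png",a[:,:,::-1])
b,m=blobs(S,(280,170,340,240),(8,150,120),(22,255,255));print(b)
ys=[(y+170,np.round(np.nonzero(r)[0][[0,-1]]+280)) for y,r in enumerate(m) if r.any()];print(ys)
for z in(92,110,130,154): print(z,proj(S,[556.8,-115.5,z]))
E
```

```text
[([312.7, 210.4], [30, 29, 7, 22, 104])]
[(170, array([303, 304])), (171, array([303, 304])), (179, array([307, 308])), (180, array([307, 308])), (181, array([307, 307])), (182, array([307, 307])), (199, array([313, 313])), (200, array([312, 314])), (201, array([311, 314])), (202, array([310, 314])), (203, array([310, 314])), (204, array([310, 314])), (205, array([310, 314])), (206, array([310, 314])), (207, array([310, 314])), (208, array([310, 314])), (209, array([311, 314])), (210, array([310, 314])), (211, array([310, 314])), (212, array([311, 314])), (213, array([311, 314])), (214, array([311, 315])), (215, array([311, 316])), (216, array([311, 316])), (217, array([311, 316])), (218, array([311, 316])), (219, array([311, 316])), (220, array([313, 316]))]
92 (np.float64(314.9131008083924), np.float64(224.7121657611123))
110 (np.float64(315.0665902699273), np.float64(217.85559211295126))
130 (np.float64(315.2402043255528), np.float64(210.1000267024804))
154 (np.float64(315.45293391075074), np.float64(200.5971197701942))
```

View pics/cs4.png

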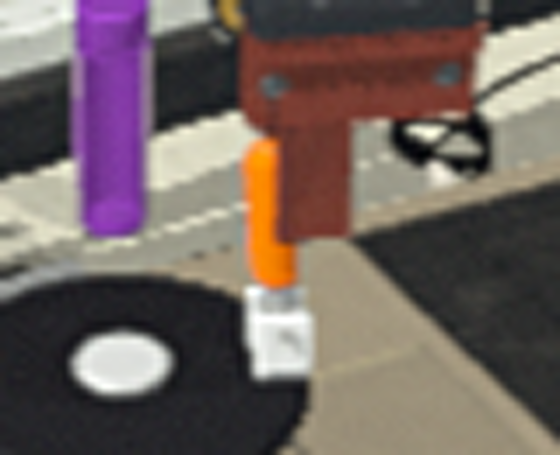

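The sleeve sits at the inner edge of the pads (sleeve left edge column 310, finger from 315 to 325), so the pads slid along it. I'll open, recentre by 9 mm, grip harder and push to the stop.

```bash
python3 -m handwheel '[-0.4,0,0,0,0, -0.4,0,0,0,0, -0.4,0.012,0,0,0, -0.4,0.012,0,0,0, -1,0.012,0,0,0, -1,0.012,0,0,0, -1,0.012,0,0,0, -1,0.012,0,0,0]' 25; python3 - <<'E'
from h import *
show(); _,M=st(); print("F tool",M.T@ctrl.get_obs()["wrist_force"])
E
python3 -m handwheel '[-1,-0.003,0,0,0, -1,-0.006,0,0,0, -1,-0.006,0,0,0]'; python3 - <<'E'
from h import *
show(); _,M=st(); print("F tool",M.T@ctrl.get_obs()["wrist_force"])
E
```

```text
time_s: 6.6
tcp_pos: [554.5, -116.4, 127.5]
orientation: [0.0, 0.194, 0.981, 0.0]
wrist_force: [0.4, 1.2, 1.2]
gripper_width: 15.5
gripper_force: 25.0
 t 6.6 tcp [ 554.5 -116.4  127.5] F [0.4 1.2 1.2] w 15.5 g 25.0 ydir 67.64
F tool [ 0.06573255  1.25272364 -1.18923758]
time_s: 6.9
tcp_pos: [557.7, -117.7, 127.3]
orientation: [-0.002, 0.194, 0.981, 0.001]
wrist_force: [-5.3, 3.6, 6.6]
gripper_width: 15.4
gripper_force: 25.0
 t 6.9 tcp [ 557.7 -117.7  127.3] F [-5.3  3.6  6.6] w 15.4 g 25.0 ydir 67.64
F tool [ 6.33293997  1.33419951 -6.52955319]
```

```bash
python3 -m handwheel '[-1,-0.003,0,0,0, -1,-0.005,0,0,0, -1,-0.005,0,0,0]'; python3 - <<'E'
from h import *
show(); _,M=st(); print("F tool",M.T@ctrl.get_obs()["wrist_force"])
S=vision.grab_frame("side")
a=cv2.resize(S["pixels"][180:245,275:355],None,fx=7,fy=7,interpolation=cv2.INTER_CUBIC)
cv2.imwrite("pics/cs5.png",a[:,:,::-1])
b,m=blobs(S,(290,190,340,240),(8,150,120),(22,255,255));
print([(y+190,np.round(np.nonzero(r)[0][[0,-1]]+290).tolist()) for y,r in enumerate(m) if r.any()])
E
```

```text
time_s: 7.2
tcp_pos: [559.3, -118.3, 127.1]
orientation: [-0.004, 0.194, 0.981, 0.001]
wrist_force: [-12.1, 6.5, 12.5]
gripper_width: 15.1
gripper_force: 25.0
 t 7.2 tcp [ 559.3 -118.3  127.1] F [-12.1   6.5  12.5] w 15.1 g 25.0 ydir 67.65
F tool [ 13.71897805   1.42071195 -12.35612597]
[(205, [311, 312]), (206, [312, 312]), (207, [312, 312]), (208, [312, 312]), (209, [312, 312]), (210, [312, 312]), (211, [312, 312]), (212, [312, 312]), (213, [312, 312]), (214, [312, 312]), (215, [312, 317]), (216, [312, 317]), (217, [312, 317]), (218, [312, 317]), (219, [312, 317]), (220, [313, 316])]
```

View pics/cs5.png

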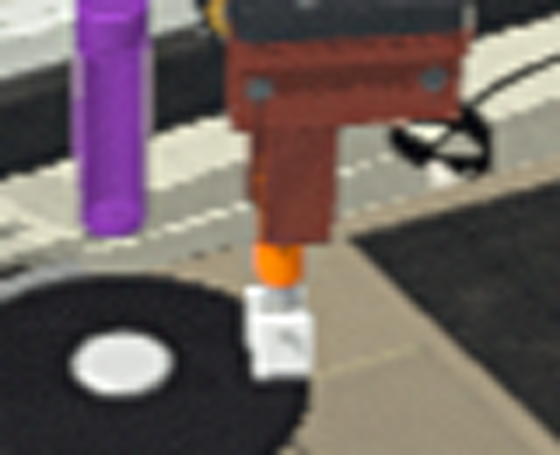

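Sleeve edge is now vertical (column 312 from row 206 to 219) and the force rises sharply, so the crank is at its upright stop. I'll relax the push partly, grip firmer and plan the circle.

```bash
cat >> h.py <<'E'
X=np.array([-np.cos(np.radians(22.36)),np.sin(np.radians(22.36))]); Y=np.array([np.sin(np.radians(22.36)),np.cos(np.radians(22.36))])
def arc(a0,phis,r0=50.,r1=50.):
    "deltas in tool units from crank angle a0 (deg, world) turning clockwise"
    u=lambda a:np.array([np.cos(np.radians(a)),np.sin(np.radians(a))])
    for i,p in enumerate(phis):
        r=r0+(r1-r0)*(i+1)/len(phis); d=r*u(a0-p)-r0*u(a0); print(p,np.round([d@X/800,d@Y/800],4).tolist())
def rt(a):
    "radial (out) and tangential (cw) force felt by tool"
    F=ctrl.get_obs()["wrist_force"]; a=np.radians(a); u=np.array([np.cos(a),np.sin(a)]); t=np.array([u[1],-u[0]])
    print("Frad",round(F[:2]@u,2),"Ftan(cw)",round(F[:2]@t,2),"Fz",round(F[2],1))
E
python3 -m handwheel '[-1,0.001,0,0,0, -1,0.0025,0,0,0, -1,0.0025,0,0,0]' 40; python3 - <<'E'
from h import *
show(); rt(-23.5); arc(-23.5,range(6,67,6),50,50.5)
E
```

```text
time_s: 7.55
tcp_pos: [559.0, -118.1, 127.2]
orientation: [-0.002, 0.194, 0.981, 0.001]
wrist_force: [-6.8, 4.9, 7.1]
gripper_width: 15.2
gripper_force: 40.0
 t 7.55 tcp [ 559.  -118.1  127.2] F [-6.8  4.9  7.1] w 15.2 g 40.0 ydir 67.65
Frad -8.14 Ftan(cw) -1.75 Fz 7.1
6 [0.0004, -0.0065]
12 [0.0015, -0.013]
18 [0.0033, -0.0193]
24 [0.0057, -0.0254]
30 [0.0088, -0.0312]
36 [0.0124, -0.0367]
42 [0.0166, -0.0418]
48 [0.0213, -0.0464]
54 [0.0265, -0.0505]
60 [0.032, -0.054]
66 [0.038, -0.0569]
```

```bash
python3 -m handwheel '[-1,0.0004,-0.0065,-0.0005,0, -1,0.0015,-0.013,-0.001,0, -1,0.0033,-0.0193,-0.001,0, -1,0.0057,-0.0254,-0.001,0, -1,0.0088,-0.0312,-0.001,0]'; python3 - <<'E'
from h import *
show(); o=ctrl.get_obs();d=o["tcp_pos"][:2]-np.array([513.,-98.3]);a=np.degrees(np.arctan2(d[1],d[0]));print(a,np.hypot(*d)); rt(a); arc(-53.5,range(6,67,6),50,50.5)
E
```

```text
time_s: 8.05
tcp_pos: [545.0, -136.8, 127.5]
orientation: [-0.0, 0.193, 0.981, 0.002]
wrist_force: [3.3, 8.0, -4.9]
gripper_width: 15.9
gripper_force: 40.0
 t 8.05 tcp [ 545.  -136.8  127.5] F [ 3.3  8.  -4.9] w 15.9 g 40.0 ydir 67.74
-50.261920643519005 50.059515840747366
Frad -4.04 Ftan(cw) -7.6 Fz -4.9
6 [0.0036, -0.0054]
12 [0.0078, -0.0105]
18 [0.0125, -0.0151]
24 [0.0176, -0.0192]
30 [0.0232, -0.0227]
36 [0.0291, -0.0256]
42 [0.0353, -0.0279]
48 [0.0416, -0.0295]
54 [0.0482, -0.0305]
60 [0.0547, -0.0307]
66 [0.0613, -0.0303]
```

```bash
python3 -m handwheel '[-1,0.0036,-0.0054,0.0003,0, -1,0.0078,-0.0105,0.0005,0, -1,0.0125,-0.0151,0.0005,0, -1,0.0176,-0.0192,0.0005,0, -1,0.0232,-0.0227,0.0005,0, -1,0.0291,-0.0256,0.0005,0, -1,0.0353,-0.0279,0.0005,0]'; python3 - <<'E'
from h import *
show(); o=ctrl.get_obs();d=o["tcp_pos"][:2]-np.array([513.,-98.3]);a=np.degrees(np.arctan2(d[1],d[0]));print(a,np.hypot(*d)); rt(a); arc(-95.5,range(6,67,6),50,50.5)
E
```

```text
time_s: 8.75
tcp_pos: [511.8, -148.7, 127.5]
orientation: [0.002, 0.194, 0.981, 0.0]
wrist_force: [8.1, 2.8, -8.3]
gripper_width: 14.8
gripper_force: 40.0
 t 8.75 tcp [ 511.8 -148.7  127.5] F [ 8.1  2.8 -8.3] w 14.8 g 40.0 ydir 67.68
-91.37574228873927 50.38927710112953
Frad -2.98 Ftan(cw) -8.06 Fz -8.3
6 [0.0063, -0.0016]
12 [0.0128, -0.0026]
18 [0.0194, -0.0028]
24 [0.0259, -0.0024]
30 [0.0324, -0.0013]
36 [0.0387, 0.0004]
42 [0.0448, 0.0029]
48 [0.0507, 0.0059]
54 [0.0562, 0.0096]
60 [0.0613, 0.0138]
66 [0.0659, 0.0185]
```

```bash
python3 -m handwheel '[-1,0.0063,-0.0016,0.0005,0, -1,0.0128,-0.0026,0.001,0, -1,0.0194,-0.0028,0.001,0, -1,0.0259,-0.0024,0.001,0, -1,0.0324,-0.0013,0.001,0, -1,0.0387,0.0004,0.001,0, -1,0.0448,0.0029,0.001,0]' 55; python3 - <<'E'
from h import *
show(); o=ctrl.get_obs();d=o["tcp_pos"][:2]-np.array([513.,-98.3]);a=np.degrees(np.arctan2(d[1],d[0]));print(a,np.hypot(*d),o["qpos"][6]); rt(a); arc(-137.5,range(6,67,6),50,50.5)
S=vision.grab_frame("side");T=vision.grab_frame("top")
for f in(S,T): print(blobs(f,(225,170,340,250),(8,150,120),(22,255,255),3)[0],np.round(proj(f,o["tcp_pos"]),1),np.round(proj(f,o["tcp_pos"]-[0,0,17]),1))
p=[S["pixels"][180:250,250:330],T["pixels"][180:240,250:330]]
cv2.imwrite("pics/c6.png",np.vstack([cv2.resize(x,None,fx=4.6,fy=4.6,interpolation=cv2.INTER_CUBIC) for x in p])[:,:,::-1])
E
```

```text
time_s: 9.45
tcp_pos: [479.4, -136.0, 127.4]
orientation: [0.002, 0.195, 0.981, -0.001]
wrist_force: [4.2, -6.3, -2.7]
gripper_width: 15.2
gripper_force: 55.0
 t 9.45 tcp [ 479.4 -136.   127.4] F [ 4.2 -6.3 -2.7] w 15.2 g 55.0 ydir 67.55
-131.710700787043 50.55764375047843 1.5140734547361085
Frad 1.93 Ftan(cw) -7.34 Fz -2.7
6 [0.0058, 0.003]
12 [0.0113, 0.0067]
18 [0.0163, 0.0108]
24 [0.0209, 0.0155]
30 [0.025, 0.0207]
36 [0.0285, 0.0262]
42 [0.0314, 0.0321]
48 [0.0337, 0.0383]
54 [0.0353, 0.0447]
60 [0.0363, 0.0512]
66 [0.0366, 0.0578]
[([273.6, 182.0], [46, 11, 6, 3, 9]), ([287.0, 231.4], [59, 59, 7, 6, 40])] [288.8 225.4] [288.9 232.1]
[] [321.8 220.4] [321.2 221.3]
```

View pics/c6.png

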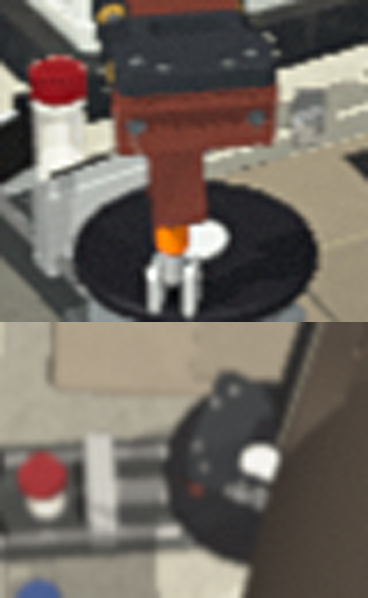

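The jaw has advanced about 21 mm (top view: column 276→269), the clevis at (287,240) follows, and the tube still stands free at column 259. I'll continue with a slightly larger radius.

```bash
python3 - <<'E'
from h import *
arc(-137.5,range(6,49,6),50,52)
E
```

```text
6 [0.0059, 0.0028]
12 [0.0116, 0.0063]
18 [0.0168, 0.0103]
24 [0.0217, 0.0149]
30 [0.026, 0.02]
36 [0.0298, 0.0255]
42 [0.0331, 0.0314]
48 [0.0357, 0.0377]
```

```bash
python3 -m handwheel '[-1,0.0059,0.0028,0,0, -1,0.0116,0.0063,0,0, -1,0.0168,0.0103,0,0, -1,0.0217,0.0149,0,0, -1,0.026,0.02,0,0]' 55; python3 - <<'E'
from h import *
show(); o=ctrl.get_obs();d=o["tcp_pos"][:2]-np.array([513.,-98.3]);a=np.degrees(np.arctan2(d[1],d[0]));print(a,np.hypot(*d)); rt(a); arc(-167.5,range(6,37,6),51.25,52)
E
```

```text
time_s: 10.05
tcp_pos: [464.8, -113.9, 127.3]
orientation: [0.001, 0.195, 0.981, -0.002]
wrist_force: [-0.1, -7.2, 2.0]
gripper_width: 14.7
gripper_force: 55.0
 t 10.05 tcp [ 464.8 -113.9  127.3] F [-0.1 -7.2  2. ] w 14.7 g 55.0 ydir 67.5
-162.03030066338724 50.644110897571885
Frad 2.29 Ftan(cw) -6.8 Fz 2.0
6 [0.0037, 0.0056]
12 [0.0068, 0.0116]
18 [0.0092, 0.0179]
24 [0.011, 0.0244]
30 [0.012, 0.0311]
36 [0.0124, 0.0379]
```

```bash
python3 - <<'E'
from h import *
arc(-167.5,range(6,31,6),51.25,53.5)
E
```

```text
6 [0.004, 0.0054]
12 [0.0075, 0.0113]
18 [0.0104, 0.0175]
24 [0.0126, 0.0241]
30 [0.0141, 0.031]
```

```bash
python3 -m handwheel '[-1,0.004,0.0054,0,0, -1,0.0075,0.0113,0,0, -1,0.0104,0.0175,0,0]' 55;python3 -m handwheel '[-1,0.0022,0.0066,0,0, -1,0.0037,0.0135,0,0]'; python3 - <<'E'
from h import *
show(); o=ctrl.get_obs();d=o["tcp_pos"][:2]-np.array([513.,-98.3]);a=np.degrees(np.arctan2(d[1],d[0]));print(a,np.hypot(*d)); rt(a); arc(-197.5,range(6,37,6),53.5,54)
T=vision.grab_frame("top")
h=cv2.cvtColor(T["pixels"],cv2.COLOR_RGB2HSV); print("redT",blobs(T,(240,195,290,230),(0,120,80),(8,255,255))[0])
cv2.imwrite("pics/t7.png",cv2.resize(T["pixels"][190:250,230:330],None,fx=5,fy=5)[:,:,::-1])
E
```

```text
time_s: 10.35
tcp_pos: [462.3, -97.6, 127.3]
orientation: [0.001, 0.195, 0.981, -0.001]
wrist_force: [-1.0, -7.9, 2.2]
gripper_width: 15.3
gripper_force: 55.0
time_s: 10.55
tcp_pos: [463.8, -86.4, 127.3]
orientation: [0.001, 0.195, 0.981, -0.001]
wrist_force: [-0.3, -8.2, 1.6]
gripper_width: 15.0
gripper_force: 55.0
 t 10.55 tcp [463.8 -86.4 127.3] F [-0.3 -8.2  1.6] w 15.0 g 55.0 ydir 67.51
166.45040665454042 50.657767764153284
Frad -1.6 Ftan(cw) -8.03 Fz 1.6
6 [0.0003, 0.007]
12 [-0.0001, 0.014]
18 [-0.0012, 0.0209]
24 [-0.0031, 0.0277]
30 [-0.0056, 0.0343]
36 [-0.0089, 0.0406]
redT [([252.8, 215.6], [11, 18, 5, 5, 8])]
```

```bash
cat >> h.py <<'E'
def cap(f,box):
    x0,y0,x1,y1=box;p=f["pixels"][y0:y1,x0:x1].astype(float);m=((p[...,0]>1.8*p[...,1])&(p[...,0]>1.8*p[...,2])&(p[...,0]>60)).astype(np.uint8)
    n,l,s,c=cv2.connectedComponentsWithStats(m);i=1+np.argmax(s[1:,4]);return np.round(c[i]+[x0,y0],2),s[i].tolist()
def stat(a_prev=None):
    show(); o=ctrl.get_obs();d=o["tcp_pos"][:2]-np.array([513.,-98.3]);a=np.degrees(np.arctan2(d[1],d[0]));a=a-360 if a>0 else a
    print("ang",round(a,1),"turn rad",round(np.radians(-22.4-a),2),"r",np.round(np.hypot(*d),1)); rt(a)
    T=vision.grab_frame("top");S=vision.grab_frame("side");print("capT",cap(T,(235,195,275,235)),"capS",cap(S,(235,180,275,215)))
E
python3 - <<'E'
from h import *
T=cv2.imread("pics/top0.png")[:,:,::-1];S=cv2.imread("pics/side0.png")[:,:,::-1]
print(cap({"pixels":T},(235,195,275,235)),cap({"pixels":S},(235,180,275,215)))
stat()
E
```

```text
(array([258.96, 212.99]), [19, 13, 11, 10, 83]) (array([262.02, 197.24]), [21, 12, 13, 11, 116])
 t 10.6 tcp [464.  -85.4 127.2] F [-1.9 -6.   4.1] w 15.3 g 55.0 ydir 67.56
ang -194.7 turn rad 3.01 r 50.7
Frad 0.28 Ftan(cw) -6.27 Fz 4.1
capT (array([256.09, 213.14]), [16, 14, 11, 9, 78]) capS (array([267.07, 200.49]), [19, 11, 21, 24, 313])
```

```bash
python3 - <<'E'
from h import *
for a in (-197.5,-203.5,-209.5,-215.5): print(a);arc(a,(3,6),53.7,54)
E
python3 -m handwheel '[-1,0.0005,0.0035,0,0, -1,0.0005,0.007,0,0]'; python3 - <<'E'
from h import *
stat()
E
```

```text
-197.5
3 [0.0004, 0.0035]
6 [0.0006, 0.007]
-203.5
3 [0.0, 0.0035]
6 [-0.0001, 0.0071]
-209.5
3 [-0.0003, 0.0035]
6 [-0.0009, 0.007]
-215.5
3 [-0.0007, 0.0035]
6 [-0.0016, 0.0069]
time_s: 10.9
tcp_pos: [465.5, -80.9, 127.2]
orientation: [0.001, 0.195, 0.981, -0.001]
wrist_force: [-1.9, -8.2, 4.4]
gripper_width: 15.3
gripper_force: 55.0
 t 10.9 tcp [465.5 -80.9 127.2] F [-1.9 -8.2  4.4] w 15.3 g 55.0 ydir 67.51
ang -200.2 turn rad 3.1 r 50.6
Frad -1.0 Ftan(cw) -8.31 Fz 4.4
capT (array([255.91, 213.22]), [16, 14, 11, 9, 81]) capS (array([266.93, 199.78]), [19, 9, 21, 26, 343])
```

```bash
python3 -m handwheel '[-1,0,0.0035,0,0, -1,0,0.007,0,0]' >/dev/null; python3 - <<'E'
from h import *
stat()
E
python3 -m handwheel '[-1,-0.0003,0.0035,0,0, -1,-0.0009,0.007,0,0]'>/dev/null; python3 - <<'E'
from h import *
stat()
E
```

```text
t 11.2 tcp [467.6 -75.8 127.3] F [-0.6 -8.   3.9] w 15.4 g 55.0 ydir 67.51
ang -206.4 turn rad 3.21 r 50.6
Frad -3.06 Ftan(cw) -7.43 Fz 3.9
capT (array([254.98, 213.22]), [15, 14, 11, 9, 80]) capS (array([266.98, 199.02]), [19, 8, 21, 27, 358])
 t 11.5 tcp [470.4 -71.  127.3] F [-1.3 -7.5  3.7] w 14.9 g 55.0 ydir 67.51
ang -212.7 turn rad 3.32 r 50.6
Frad -2.98 Ftan(cw) -7.01 Fz 3.7
capT (array([254.47, 213.13]), [14, 14, 12, 9, 85]) capS (array([266.72, 198.11]), [18, 6, 22, 29, 386])
```

```bash
python3 - <<'E'
from h import *
for a in (-221.5,-227.5,-233.5,-239.5): print(a);arc(a,(3,6),53.5,53.3)
E
python3 -m handwheel '[-1,-0.0007,0.0035,0,0, -1,-0.0016,0.0069,0,0]' >/dev/null; python3 - <<'E'
from h import *
stat()
E
```

```text
-221.5
3 [-0.0013, 0.0032]
6 [-0.0029, 0.0064]
-227.5
3 [-0.0017, 0.0031]
6 [-0.0035, 0.006]
-233.5
3 [-0.002, 0.0029]
6 [-0.0041, 0.0056]
-239.5
3 [-0.0023, 0.0027]
6 [-0.0047, 0.0052]
 t 11.8 tcp [473.6 -66.5 127.2] F [-1.3 -8.9  4.1] w 15.0 g 55.0 ydir 67.5
ang -218.9 turn rad 3.43 r 50.6
Frad -4.6 Ftan(cw) -7.75 Fz 4.1
capT (array([253.85, 213.11]), [14, 14, 11, 9, 82]) capS (array([266.56, 197.12]), [18, 5, 22, 30, 397])
```

```bash
python3 -m handwheel '[-1,-0.0013,0.0032,0,0, -1,-0.0029,0.0064,0,0]' >/dev/null; python3 - <<'E'
from h import *
stat()
E
python3 -m handwheel '[-1,-0.0017,0.0031,0,0, -1,-0.0035,0.006,0,0]'>/dev/null; python3 - <<'E'
from h import *
stat()
E
```

```text
t 12.1 tcp [477.3 -62.5 127.2] F [-2.5 -7.7  5.8] w 15.2 g 55.0 ydir 67.5
ang -225.1 turn rad 3.54 r 50.5
Frad -3.68 Ftan(cw) -7.21 Fz 5.8
capT (array([253.23, 213.52]), [13, 14, 12, 10, 82]) capS (array([266.5, 196.2]), [18, 4, 22, 31, 402])
 t 12.4 tcp [481.4 -58.9 127.2] F [-5. -6.  6.] w 14.8 g 55.0 ydir 67.51
ang -231.3 turn rad 3.65 r 50.4
Frad -1.57 Ftan(cw) -7.65 Fz 6.0
capT (array([252.76, 213.42]), [13, 14, 11, 10, 83]) capS (array([266.68, 195.23]), [18, 2, 22, 33, 389])
```

```bash
python3 - <<'E'
from h import *
for a in (-233.5,-239.5,-245.5,-251.5,-257.5,-263.5,-269.5): print(a);arc(a,(3,6),53.5,53.8)
E
python3 -m handwheel '[-1,-0.002,0.003,0.0003,0, -1,-0.004,0.0058,0.0006,0]' >/dev/null; python3 - <<'E'
from h import *
stat()
E
python3 -m handwheel '[-1,-0.0023,0.0028,-0.0003,0, -1,-0.0046,0.0054,-0.0006,0]'>/dev/null; python3 - <<'E'
from h import *
stat()
E
```

```text
-233.5
3 [-0.0017, 0.0031]
6 [-0.0036, 0.006]
-239.5
3 [-0.002, 0.0029]
6 [-0.0042, 0.0056]
-245.5
3 [-0.0023, 0.0026]
6 [-0.0048, 0.0051]
-251.5
3 [-0.0026, 0.0024]
6 [-0.0053, 0.0046]
-257.5
3 [-0.0028, 0.0021]
6 [-0.0058, 0.004]
-263.5
3 [-0.003, 0.0018]
6 [-0.0062, 0.0034]
-269.5
3 [-0.0032, 0.0015]
6 [-0.0065, 0.0027]
 t 12.7 tcp [486.3 -55.6 127.1] F [-5.5 -5.7 12.6] w 14.6 g 55.0 ydir 67.52
ang -238.0 turn rad 3.76 r 50.3
Frad -1.93 Ftan(cw) -7.67 Fz 12.6
capT (array([252.15, 213.56]), [12, 14, 11, 10, 82]) capS (array([266.68, 194.37]), [17, 1, 23, 34, 372])
 t 13.0 tcp [490.8 -53.1 127.2] F [-4.1 -7.   6.4] w 15.2 g 55.0 ydir 67.52
ang -243.9 turn rad 3.87 r 50.3
Frad -4.51 Ftan(cw) -6.74 Fz 6.4
capT (array([251.71, 213.52]), [12, 14, 11, 10, 79]) capS (array([270.54, 193.08]), [26, 0, 14, 35, 220])
```

```bash
python3 -m handwheel '[-1,-0.0024,0.0026,-0.0006,0, -1,-0.0049,0.0051,-0.001,0]' >/dev/null; python3 - <<'E'
from h import *
stat()
E
python3 -m handwheel '[-1,-0.0026,0.0024,0,0, -1,-0.0053,0.0046,0,0]'>/dev/null; python3 - <<'E'
from h import *
stat()
E
```

```text
t 13.3 tcp [495.2 -51.2 127.3] F [-5.3 -8.6  0.7] w 15.4 g 55.0 ydir 67.51
ang -249.3 turn rad 3.96 r 50.3
Frad -6.21 Ftan(cw) -8.02 Fz 0.7
capT (array([251.31, 213.65]), [12, 14, 10, 10, 78]) capS (array([266.07, 192.22]), [17, 0, 23, 35, 285])
 t 13.6 tcp [500.4 -49.7 127.3] F [-5.8 -8.6  2.9] w 14.6 g 55.0 ydir 67.49
ang -255.5 turn rad 4.07 r 50.3
Frad -6.89 Ftan(cw) -7.76 Fz 2.9
capT (array([251.62, 213.71]), [12, 14, 11, 10, 79]) capS (array([258.  , 193.57]), [17, 9, 13, 10, 108])
```

```bash
python3 - <<'E'
from h import *
for a in (-257.5,-263.5,-269.5,-275.5): print(a);arc(a,(3,6),53.5,53.1)
E
python3 -m handwheel '[-1,-0.0028,0.0019,0,0, -1,-0.0057,0.0036,0,0]' >/dev/null; python3 - <<'E'
from h import *
stat()
E
```

```text
-257.5
3 [-0.0031, 0.0017]
6 [-0.0062, 0.0033]
-263.5
3 [-0.0032, 0.0014]
6 [-0.0065, 0.0026]
-269.5
3 [-0.0033, 0.001]
6 [-0.0067, 0.0019]
-275.5
3 [-0.0034, 0.0007]
6 [-0.0069, 0.0012]
 t 13.9 tcp [505.4 -48.6 127.2] F [-7.  -8.6  5. ] w 14.8 g 55.0 ydir 67.5
ang -261.3 turn rad 4.17 r 50.2
Frad -7.48 Ftan(cw) -8.19 Fz 5.0
capT (array([251.8 , 213.61]), [12, 14, 11, 10, 83]) capS (array([258.03, 193.51]), [17, 9, 13, 10, 110])
```

```bash
python3 - <<'E'
from h import *
P=np.array([(545,-136.8),(511.8,-148.7),(479.4,-136),(464.8,-113.9),(462.3,-97.6),(465.5,-80.9),(473.6,-66.5),(486.3,-55.6),(495.2,-51.2),(505.4,-48.6)])
A=np.c_[2*P,np.ones(len(P))];s=np.linalg.lstsq(A,(P**2).sum(1),rcond=None)[0];print(s[:2],np.sqrt(s[2]+s[0]**2+s[1]**2),np.hypot(*(P-s[:2]).T))
E
python3 -m handwheel '[-1,-0.0031,0.0013,-0.0003,0, -1,-0.0062,0.0023,-0.0005,0]' >/dev/null; python3 - <<'E'
from h import *
stat()
E
```

```text
[512.61308921 -98.36272524] 50.27799593422157 [50.26267086 50.34384118 50.19635192 50.27423204 50.31887017 50.24529777
 50.37116625 50.20985295 50.27462906 50.28277517]
 t 14.2 tcp [509.8 -48.3 127.3] F [-9.4 -4.8  3.3] w 14.7 g 55.0 ydir 67.51
ang -266.3 turn rad 4.26 r 50.1
Frad -4.13 Ftan(cw) -9.73 Fz 3.3
capT (array([251.78, 213.67]), [12, 14, 11, 10, 82]) capS (array([258.06, 193.57]), [17, 9, 13, 10, 109])
```

```bash
python3 -m handwheel '[-1,-0.003,0.0008,0,0, -1,-0.006,0.0014,0,0]' >/dev/null; python3 - <<'E'
from h import *
stat()
E
```

```text
t 14.5 tcp [514.3 -48.4 127.2] F [-10.3  -3.3   6.9] w 15.1 g 55.0 ydir 67.54
ang -271.5 turn rad 4.35 r 50.0
Frad -3.56 Ftan(cw) -10.2 Fz 6.9
capT (array([251.6 , 213.75]), [12, 14, 11, 10, 81]) capS (array([258.11, 193.55]), [17, 9, 13, 10, 110])
```

```bash
python3 -m handwheel '[-1,-0.003,0.0004,-0.0004,0]' >/dev/null; python3 - <<'E'
from h import *
stat();show()
E
```

```text
t 14.7 tcp [516.1 -48.5 127.3] F [-10.4  -0.8   1.9] w 15.4 g 55.0 ydir 67.56
ang -273.6 turn rad 4.38 r 49.9
Frad -1.45 Ftan(cw) -10.36 Fz 1.9
capT (array([251.51, 213.68]), [12, 14, 10, 10, 78]) capS (array([258.11, 193.55]), [17, 9, 13, 10, 110])
 t 14.8 tcp [516.4 -48.5 127.3] F [-9.1 -2.3  4.4] w 15.0 g 55.0 ydir 67.56
```

```bash
python3 -m handwheel '[-1,0.003,0.001,0,0, -1,0.0055,0.0017,0,0, -1,0.0055,0.0017,0,0]' >/dev/null; python3 - <<'E'
from h import *
stat()
S=vision.grab_frame("side")
b,m=blobs(S,(270,180,320,240),(8,150,110),(22,255,255),3);print(b)
E
```

```text
t 15.1 tcp [515.6 -48.  127.5] F [ 0.6 -9.7 -6.7] w 14.8 g 55.0 ydir 67.49
ang -273.0 turn rad 4.37 r 50.3
Frad -9.69 Ftan(cw) 1.11 Fz -6.7
capT (array([251.47, 213.73]), [12, 14, 10, 10, 79]) capS (array([258.03, 193.51]), [17, 9, 13, 10, 110])
[([282.3, 207.8], [10, 25, 6, 7, 37])]
```

```bash
python3 -m handwheel '[-0.4,0,0,0,0, 0,0,0,0,0, 0,0,0,0,0, 0,0,0,0,0, 0,0,0,-0.03,0, 0,0,0,-0.08,0, 0,0,0,-0.13,0, 0,0,0,-0.18,0, 0,0.15,-0.1,-0.18,0, 0,0.15,-0.1,-0.18,0, 0,0.15,-0.1,-0.18,0, 0,0.15,-0.1,-0.18,0]'; python3 - <<'E'
from h import *
show()
S=vision.grab_frame("side");T=vision.grab_frame("top")
b,m=blobs(S,(270,180,320,240),(8,150,110),(22,255,255),3);print(b)
print([(y+180,(np.nonzero(r)[0][[0,-1]]+270).tolist()) for y,r in enumerate(m) if r.any()])
for z in(106,154):print(proj(S,[512.6-2+1.,-47,z]))
print("capT",cap(T,(235,195,275,235)))
p=[S["pixels"][170:260,230:330],T["pixels"][185:245,230:330]]
cv2.imwrite("pics/end.png",np.vstack([cv2.resize(x,None,fx=4,fy=4,interpolation=cv2.INTER_CUBIC) for x in p])[:,:,::-1])
E
```

```text
time_s: 16.45
tcp_pos: [370.8, -73.8, 272.7]
orientation: [-0.0, 0.195, 0.981, 0.001]
wrist_force: [0.6, 1.0, 0.0]
gripper_width: 43.9
gripper_force: 0.0
 t 16.45 tcp [370.8 -73.8 272.7] F [0.6 1.  0. ] w 43.9 g 0.0 ydir 67.52
[([281.9, 200.8], [9, 11, 7, 21, 123])]
[(191, [280, 284]), (192, [279, 284]), (193, [279, 284]), (194, [279, 284]), (195, [279, 284]), (196, [279, 284]), (197, [279, 284]), (198, [279, 284]), (199, [279, 284]), (200, [279, 284]), (201, [279, 284]), (202, [279, 284]), (203, [279, 285]), (204, [279, 285]), (205, [280, 285]), (206, [280, 285]), (207, [280, 285]), (208, [280, 285]), (209, [280, 285]), (210, [280, 284]), (211, [281, 283])]
(np.float64(282.0992778455494), np.float64(210.61156891003833))
(np.float64(281.7723642243477), np.float64(192.17677872063427))
capT (array([251.68, 213.69]), [12, 14, 11, 10, 88])
```

View pics/end.png

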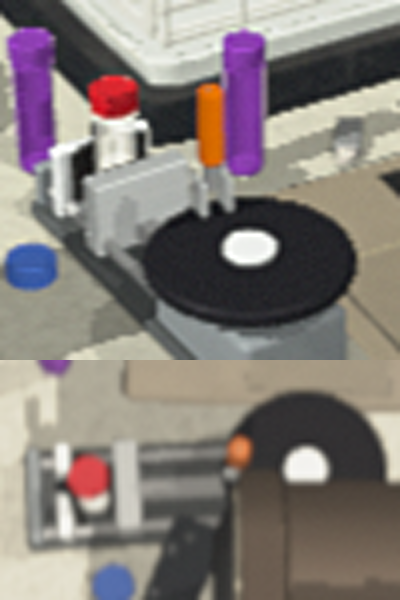

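The picture shows the handle standing at (282,200), the tube upright between jaw and backstop with its cap at (258,193), and the arm clear of everything. I'm handing the job in.

```bash
python3 -c "
from station import order
print(order.job_done())"
```

```text
the job is handed in; nothing more can be done
None
```

The job is handed in: the crank handle stands upright at its stop, the tube stands clamped against the backstop at an estimated 13–15 N (judged from the force at the crank and the wheel angle, not measured directly), and the arm is clear after about 16.5 s.

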